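# Sort the mixed shellfish into the display trays

### The arm

A 6-joint arm with a two-finger parallel gripper is mounted at the origin on the work surface. World frame = base frame: x ahead of the robot, y to its left, z up, the work surface at z = 0. Lengths are in m, angles in degrees, forces in N, time in s.
With the tool pointing down it reaches from about 0.4 to 0.825 m from the base axis. Payload 7 kg.
Tool frame: the origin (TCP) lies at the very end of the fingers, on their centre line; the grasp point (between the pads) lies 19 mm behind it (hold_point_z is the distance from the TCP to the grasp point, in m); x points along the fingers, y is the direction in which the jaws open and shut, and the axes are right-handed (so a half turn about x gives the same grasp; the last joint's range is limited). The gripper opens to 88 mm and grips with 3 to 60 N. Pads are 19 mm wide; open, the fingers measure 130 mm over their backs; the gripper's body (78 mm by 193 mm) begins 47 mm behind the grasp point.
Start: joints at [-60.269, 20.546, 0.682, 0, -70.136, -16.507], TCP at [0.154, -0.657, 0.227] pointing down, gripper open.
Joint ranges: [-176.03, 176.03], [-82.01, 121.73], [-58.28, 71.71], [-173.87, 95.51], [-174.79, -0.11], [-173.66, 173.66]. Speed limits (degrees/s): [136.94, 136.94, 172.46, 180, 180, 180].

### API

Orientations are given as [roll, pitch, yaw] about the fixed x, y, z axes, in that order (R = Rz(yaw) Ry(pitch) Rx(roll)).
In Python, from plant import * gives the robot as it stands.
- The arm moves only by the shell command python3 -m crank 'ROWS'. ROWS is a JSON object of lists of equal length, an entry for each row: "delta_pos": the shift along the tool's x, y, z in m, a list of three; "turn": the turn, a rotation vector about the tool's x, y, z in degrees, a list of three; "grip": the opening, from 0 (shut) to 1 (fully open). A call has 1 to 12 rows; each row is the pose to reach, as a shift and turn from the pose commanded when the call began, along the tool's axes at that moment; what a row does not reach only later rows make up. A row lasts 1/12 s, in which the tool goes at most 41.7 mm and 7.16 degrees, less where a joint would pass 70% of its speed; a pose out of reach is approached as far as the arm can. A call with a gripper value outside its range is refused whole. The fingers move at their own pace and stop on an object; the grip force is fixed at half the most. Time passes only in rows, so rows that repeat a pose let the fingers close. It gives the time, the measured TCP pose, the force and the opening at its end, in the units of the state.
- get_obs(): the state, without advancing time (a new reading comes with each control period).
- snapshot(name): name is "scene" or "top" or "wrist"; returns a dict with "pixels" (400x640x3 uint8, blue, green, red), "range_z" (400x640 float32, m along the optical axis (not along the pixel's ray), 0 where there is no reading), "camera_matrix" (3x3 intrinsics, pixels), "eye" and "rotation" of the camera in the world. Camera axes: x right, y up, looking along -z (the intrinsics and any distortion apply to the point x, -y, -z); pixel columns grow to the right and rows downward; lengths in m; the calibration is good to about 2 mm. A picture is of the moment at which its call begins.
- close_job(): hands the job in, once; it reports no verdict.
The state is a dict: "clock": time; "joint_pos": joint angles; "qvel": joint speeds; "tau": joint torques, N m; "tool_pos": TCP position; "orientation": TCP orientation; "force": force on the tool from outside, world axes, zero at the start; "moment": the same for the moment, N m; "opening": finger opening in m.
Only numpy, scipy, OpenCV 4.12 (cv2) and the standard library are available. Lean on these libraries where they do the work, as an engineer would, in place of code of your own. Each camera call takes 0.05 s, during which the arm holds its last target. There are 200 camera calls.

### The job

Sort the five mixed shellfish on the cutting board into the steel trays: each goes into the tray that already holds its own kind, set down flat in the empty half of that tray beside the others of its kind, the same way up as it lies now, none on top of another; lay the oyster parallel to the oysters already there. Set every shell down rather than dropping it, and leave the scrubbing brush on the board where it lies.

Things in the scene. Friction and masses are not known exactly. Their poses are not given: they have to be found in the camera images.
- scallop_a: closed scallop lying flat: ribbed tan fan with two small ears at the hinge, 62 mm wide (y), 64 long (x), 24 thick, 60 g. Origin: centre of underside; x from hinge to round edge (yaw at start within 0.6 rad), z up. Edge upright 7 to 14 mm above the underside: grip across y at the origin, fingertips 5 mm above the support. Starts on the board (top at z = 15 mm). Same as scallop_b
- scallop_b: closed scallop lying flat: ribbed tan fan with two small ears at the hinge, 62 mm wide (y), 64 long (x), 24 thick, 60 g. Origin: centre of underside; x from hinge to round edge (yaw at start within 0.6 rad), z up. Edge upright 7 to 14 mm above the underside: grip across y at the origin, fingertips 5 mm above the support. Starts on the board (top at z = 15 mm). Same as scallop_a
- turban_a: closed turban shell (sea snail) standing point up: olive-grey spiral cone, 53 mm across, 52 mm high, taller than the other shells, 90 g. Origin: centre of underside; z up; any yaw. Round within 3 mm, sides upright 7 to 26 mm above the underside: grip across any diameter, fingertips 5 mm above the support. Starts on the board (top at z = 15 mm). Same as turban_b
- turban_b: closed turban shell (sea snail) standing point up: olive-grey spiral cone, 53 mm across, 52 mm high, taller than the other shells, 90 g. Origin: centre of underside; z up; any yaw. Round within 3 mm, sides upright 7 to 26 mm above the underside: grip across any diameter, fingertips 5 mm above the support. Starts on the board (top at z = 15 mm). Same as turban_a
- oyster: closed oyster, cup side down: grey flaky drop shape 92 mm long (x), 54 wide (y), 29 thick, 110 g, narrow hinge end at -x (yaw at start within 0.35 rad). Origin: centre of underside; z up. Sides upright 8 to 19 mm above the underside, widest at the origin: grip there across y, fingertips 5 mm above the support. Starts on the board (top at z = 15 mm)
- scallop_tray: fixed steel tray, 238 (y) x 192 (x) mm; inner floor 222 x 176 mm, 3 mm up; walls 3 mm, rim 32 mm up. Origin: centre of underside; x away from robot (yaw < 0.12 rad), z up. Three scallops fixed in its far row. Empty near half: x -88 to +20 mm; the two loose scallops go there side by side, e.g. at x -33, y +52 and -52 mm, fingers closing along the tray's y (25 mm free beside each).
- turban_tray: fixed steel tray, 238 (y) x 192 (x) mm; inner floor 222 x 176 mm, 3 mm up; walls 3 mm, rim 32 mm up. Origin: centre of underside; x away from robot (yaw < 0.12 rad), z up. Three turban shells (tops 55 mm up) fixed in its far row. Empty near half: x -88 to +27 mm; the two loose turbans go there side by side, e.g. at x -33, y +52 and -52 mm, fingers closing along the tray's y (25 mm free beside each).
- oyster_tray: fixed steel tray, 238 (y) x 192 (x) mm; inner floor 222 x 176 mm, 3 mm up; walls 3 mm, rim 32 mm up. Origin: centre of underside; x away from robot (yaw < 0.12 rad), z up. Two oysters, end to end along y, fixed in its far row. Empty near half: x -88 to +30 mm; the loose oyster goes there with its length along the tray's y, e.g. at x -28, y 0; fingers then close along the tray's x (33 mm free on each side).
- brush: wooden scrubbing brush lying bristles down among the shells on the board, 100 mm (x) by 44 mm (y) by 34 mm high, 120 g; origin: centre of its underside. Loose; to be left where it is
Not all that is in view belongs to the job. Leave any turquoise look-alike of the turban_b alone.

How it is judged (in metres and radians):
At the end, for the whole second after the job is handed in: Each shell rests released and still on the floor (within 5 mm) of its own kind's tray, upright within 0.15 rad, in the near half: centre at x -70 to +10 mm and y within 90 mm in the tray's frame (oyster 75 mm, its length within 0.35 rad of the tray's y) (x of scallop_a in the frame of scallop_tray between -0.07 and 0.01 m and y of scallop_a in the frame of scallop_tray between -0.09 and 0.09 m and z of each of scallop_a, scallop_b in the frame of scallop_tray below 0.008 m and angle between each of scallop_a, scallop_b, turban_a, turban_b, oyster's own z axis and vertical below 0.15 rad and linear speed of each of scallop_a, scallop_b, turban_a, turban_b, oyster below 0.02 m/s and contact force between the fingers and scallop_a below 0.1 N and x of scallop_b in the frame of scallop_tray between -0.07 and 0.01 m and y of scallop_b in the frame of scallop_tray between -0.09 and 0.09 m and contact force between the fingers and scallop_b below 0.1 N and x of turban_a in the frame of turban_tray between -0.07 and 0.01 m and y of turban_a in the frame of turban_tray between -0.09 and 0.09 m and z of each of turban_a, turban_b in the frame of turban_tray below 0.008 m and contact force between the fingers and turban_a below 0.1 N and x of turban_b in the frame of turban_tray between -0.07 and 0.01 m and y of turban_b in the frame of turban_tray between -0.09 and 0.09 m and contact force between the fingers and turban_b below 0.1 N and x of oyster in the frame of oyster_tray between -0.07 and 0.01 m and y of oyster in the frame of oyster_tray between -0.075 and 0.075 m and z of oyster in the frame of oyster_tray below 0.008 m and contact force between the fingers and oyster below 0.1 N and angle between the x axis of oyster and the y axis of oyster_tray, either way round below 0.35 rad); the robot touches nothing.
It fails at once if a shell is dropped or thrown: let go and moving faster than 0.7 m/s (a fall of more than about 25 mm) ((linear speed of scallop_a above 0.7 m/s and contact force between the fingers and scallop_a below 0.05 N) or (linear speed of scallop_b above 0.7 m/s and contact force between the fingers and scallop_b below 0.05 N) or (linear speed of turban_a above 0.7 m/s and contact force between the fingers and turban_a below 0.05 N) or (linear speed of turban_b above 0.7 m/s and contact force between the fingers and turban_b below 0.05 N) or (linear speed of oyster above 0.7 m/s and contact force between the fingers and oyster below 0.05 N)).
It fails at once if the scrubbing brush is shifted more than 30 mm (distance of brush from where it was at the start of the episode above 0.03 m).
It also fails if it takes over 128 s, if anything falls off the work surface, if the arm or the gripper's body presses on something with over 40 N, if the wrist force passes 120 N, or if a joint passes its speed limit or range.

## Working session

There is one attempt and no reset: what is moved stays moved. The work goes in short steps, Python scripts to look and compute and a shell command to move; the robot and the scene stay as the last step left them, time stands still between calls to the robot, and variables do not carry over. Pictures are saved under pics/ and viewed, about 12 in all and at most 16, crops included, and the job is handed in when it is done.

```bash
ls; mkdir -p pics
cat > h.py <<'E'
from plant import *
import numpy as np, cv2
def world(s):
    K=np.array(s["camera_matrix"]);z=s["range_z"];h,w=z.shape
    u,v=np.meshgrid(np.arange(w),np.arange(h))
    p=np.stack([(u-K[0,2])/K[0,0]*z,-(v-K[1,2])/K[1,1]*z,-z],-1)
    W=p@np.array(s["rotation"]).T+np.array(s["eye"]); W[z==0]=np.nan
    return W
E
python3 - <<'E'
from h import *
import pickle
s=snapshot("top");pickle.dump(s,open("top.pkl","wb"));cv2.imwrite("pics/top.png",s["pixels"])
print(s["eye"],s["rotation"],s["camera_matrix"],s.keys());print(get_obs())
W=world(s);print(np.nanmin(W.reshape(-1,3),0),np.nanmax(W.reshape(-1,3),0))
E
```

```text
pics
[0.44759927 0.00991547 0.92964153] [  9.48676583   0.15731699 -90.36194609] [[420.82048386   0.         313.06137712]
 [  0.         420.82048386 197.54210998]
 [  0.           0.           1.        ]] dict_keys(['pixels', 'range_z', 'camera_matrix', 'eye', 'rotation'])
{'clock': 0.05, 'joint_pos': array([-6.02703329e+01,  2.05898115e+01,  6.34192015e-01, -1.88356750e-02,
       -7.01365711e+01, -1.65079110e+01]), 'qvel': array([-0.00401453, -0.14474752,  0.06690393, -0.02277938,  0.03818049,
       -0.06631679]), 'tau': array([-5.07986115e-04, -5.84668422e+01,  2.94059193e+01,  7.02597052e+00,
        1.03142942e-02, -5.88835655e-05]), 'tool_pos': array([ 0.15425224, -0.65663718,  0.22564824]), 'orientation': array([ 95.63701513,  89.90612378, 108.85235697]), 'force': array([ 0.33377595,  0.65761334, -0.10222759]), 'moment': array([ 0.03683997, -0.00217586, -0.00078396]), 'opening': 0.08776599532099134}Traceback (most recent call last):
  File "<stdin>", line 5, in <module>
  File "h.py", line 7, in world
    W=p@np.array(s["rotation"]).T+np.array(s["eye"]); W[z==0]=np.nan
      ~~~~~~~~~~~~~~~~~~~~~~~~~~~^~~~~~~~~~~~~~~~~~~
ValueError: operands could not be broadcast together with shapes (400,640) (3,)
```

View pics/top.png

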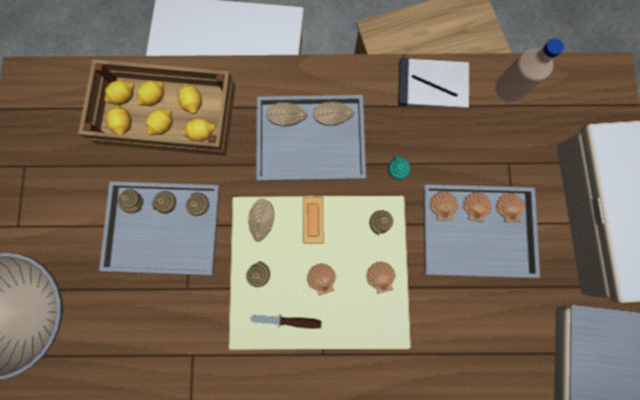

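```bash
python3 - <<'E'
s=open('h.py').read().replace('np.array(s["rotation"]).T','Rot.from_euler("xyz",s["rotation"],degrees=True).as_matrix().T').replace("import numpy","from scipy.spatial.transform import Rotation as Rot\nimport numpy")
open('h.py','w').write(s)
E
python3 - <<'E'
from h import *
import pickle
s=pickle.load(open("top.pkl","rb"));W=world(s);z=W[...,2]
for n,(u,v) in dict(table=(230,370),board=(350,320),board2=(285,250),ot=(311,160),tt=(160,250),st=(481,250)).items(): print(n,W[v,u].round(4))
# board objects
m=np.zeros(z.shape,np.uint8);m[198:345,236:405]=(z[198:345,236:405]>0.021)
n,l,st,c=cv2.connectedComponentsWithStats(m)
for i in range(1,n):
    if st[i,4]<60: continue
    P=W[l==i];xy=P[:,:2].astype(np.float32)
    r=cv2.minAreaRect(xy)
    d,V=np.linalg.eigh(np.cov(xy.T))
    print("obj",c[i].round(0),st[i,4],"mean",xy.mean(0).round(4),"rect",np.round(r[0],4),np.round(r[1],4),round(r[2],1),"axis",np.degrees(np.arctan2(V[1,1],V[0,1])).round(1),"zmax",P[:,2].max().round(3))
for n,(a,b,c0,d) in dict(ot=(90,185,250,370),tt=(177,280,95,222),st=(180,282,420,545)).items():
    sub=W[a:b,c0:d].reshape(-1,3);k=(sub[:,2]>0.026)&(sub[:,2]<0.037)
    r=cv2.minAreaRect(sub[k][:,:2].astype(np.float32));print(n,k.sum(),np.round(r[0],4),np.round(r[1],4),round(r[2],2))
# crop
cv2.imwrite("pics/crop.png",cv2.resize(s["pixels"][155:345,230:415],None,fx=4,fy=3.1*4/3.1,interpolation=cv2.INTER_CUBIC)[:600])
t=W[150:185,385:415].reshape(-1,3);t=t[t[:,2]>.02];print("decoy",t.mean(0),t[:,2].max())
E
```

```text
table [0.2374 0.188  0.    ]
board [ 0.3388 -0.0647  0.0129]
board2 [0.486  0.0727 0.016 ]
ot [6.894e-01 1.560e-02 5.000e-04]
tt [ 4.884e-01  3.484e-01 -2.000e-04]
st [ 0.4838 -0.3545  0.0035]
obj [261. 219.] 846 mean [0.5517 0.1228] rect [0.5504 0.1223] [0.0906 0.0546] 2.2 axis 172.7 zmax 0.044
obj [313. 220.] 961 mean [0.5466 0.0119] rect [0.5473 0.0119] [0.0428 0.0965] 89.5 axis 179.7 zmax 0.053
obj [381. 222.] 460 mean [ 0.5428 -0.1313] rect [ 0.544 -0.132] [0.0481 0.0504] 44.0 axis 156.0 zmax 0.062
obj [258. 274.] 478 mean [0.4356 0.1252] rect [0.4358 0.1263] [0.0482 0.0517] 63.4 axis 156.3 zmax 0.062
obj [381. 276.] 698 mean [ 0.4294 -0.1301] rect [ 0.4289 -0.1313] [0.0635 0.0616] 14.3 axis -170.3 zmax 0.041
obj [322. 278.] 689 mean [ 0.4263 -0.0053] rect [ 0.426  -0.0054] [0.0636 0.0619] 19.8 axis -164.2 zmax 0.042
obj [289. 321.] 628 mean [0.3396 0.0636] rect [0.3407 0.0691] [0.1467 0.0234] 84.3 axis 85.3 zmax 0.042
ot 1945 [0.7357 0.0161] [0.1938 0.2388] 0.51
tt 2271 [0.5365 0.3404] [0.24   0.1924] 87.61
st 1719 [ 0.5255 -0.3475] [0.24   0.1923] 88.04
decoy [ 0.66157136 -0.17747144  0.03274599] 0.04806568255717236
```

View pics/crop.png

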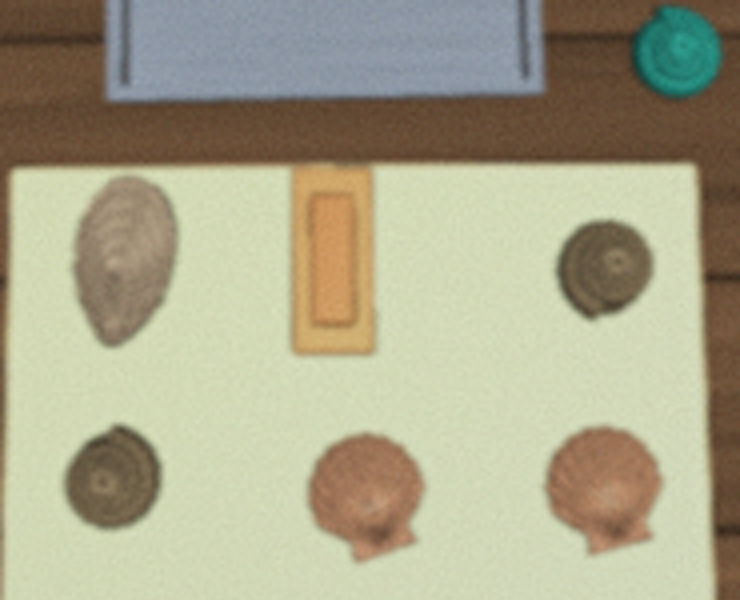

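Seen in the top view: oyster (261,219), brush (313,219), olive turbans (381,222) and (258,274), and scallops (321,278) and (381,277). The turquoise look-alike at (400,168) is off the board and is left alone. Measured sizes and heights match the descriptions, so I'm starting with the right-hand scallop.

```bash
cat > to.py <<'E'
# usage: to.py x y z jaw_deg  -> shift and turn in current tool axes
import sys
from h import *
T={'tt':(.5365,.3404,-2.4),'st':(.5255,-.3475,-2.0),'ot':(.7357,.0161,.5)}
def show():
    o=get_obs();R=Rot.from_euler("xyz",o["orientation"],degrees=True)
    a=sys.argv[1:]
    if a[0] in T:
        cx,cy,w=T[a[0]];x,y,z,j=map(float,a[1:5]);c,s=np.cos(np.radians(w)),np.sin(np.radians(w))
        x,y,j=cx+c*x-s*y,cy+s*x+c*y,j+w
    else: x,y,z,j=map(float,a[:4])
    best=None
    for k in (j,j+180):
        r=np.radians(k);X=np.array([0,0,-1.]);Y=np.array([np.cos(r),np.sin(r),0])
        t=(R.inv()*Rot.from_matrix(np.stack([X,Y,np.cross(X,Y)],1))).as_rotvec(degrees=True)
        if best is None or np.linalg.norm(t)<np.linalg.norm(best): best=t
    d=R.inv().apply(np.array([x,y,z])-o["tool_pos"])
    print("pos",o["tool_pos"].round(4),"open",round(o["opening"],4),"F",o["force"].round(1),"t",round(o["clock"],2),"q",o["joint_pos"].round(0))
    print("delta",d.round(4),"turn",best.round(1))
show()
E
python3 to.py .429 -.131 .12 104
```

```text
pos [ 0.1543 -0.6566  0.2256] open 0.0878 F [ 0.3  0.7 -0.1] t 0.05 q [-60.  21.   1.  -0. -70. -17.]
delta [0.1063 0.4487 0.3877] turn [-0.8 -0.  -0.1]
```

```bash
python3 -m crank '{"delta_pos":[[0,0.02,0.017],[0.01,0.05,0.043],[0.015,0.08,0.07],[0.02,0.107,0.092],[0.03,0.133,0.115],[0.04,0.16,0.138],[0.045,0.187,0.161],[0.05,0.214,0.184],[0.055,0.24,0.207],[0.06,0.267,0.23],[0.06,0.28,0.24],[0.06,0.28,0.24]],"turn":[[0,0,0],[0,0,0],[0,0,0],[0,0,0],[0,0,0],[0,0,0],[0,0,0],[0,0,0],[0,0,0],[0,0,0],[0,0,0],[0,0,0]],"grip":[1,1,1,1,1,1,1,1,1,1,1,1]}'; python3 to.py .429 -.131 .12 104
```

```text
clock: 1.05
tool_pos: [0.3246, -0.327, 0.1663]
orientation: [94.6, 90.0, 108.0]
force: [-0.2, 0.1, 0.4]
opening: 0.0875
pos [ 0.3246 -0.327   0.1663] open 0.0875 F [-0.2  0.1  0.4] t 1.05 q [-21.   3. -30.  -0. -57. -56.]
delta [0.0464 0.1665 0.1469] turn [-0.6 -0.  -0. ]
```

```bash
python3 -m crank '{"delta_pos":[[0.005,0.02,0.017],[0.01,0.045,0.04],[0.02,0.07,0.063],[0.025,0.096,0.086],[0.035,0.122,0.109],[0.04,0.148,0.13],[0.046,0.166,0.147],[0.046,0.166,0.147],[0.046,0.166,0.147]],"turn":[[-0.6,0,0],[-0.6,0,0],[-0.6,0,0],[-0.6,0,0],[-0.6,0,0],[-0.6,0,0],[-0.6,0,0],[-0.6,0,0],[-0.6,0,0]],"grip":[1,1,1,1,1,1,1,1,1]}'; python3 to.py .429 -.131 .02 104
python3 - <<'E'
from h import *
s=snapshot("wrist");cv2.imwrite("pics/w1.png",s["pixels"])
W=world(s);z=W[...,2];m=((z>.019)&(z<.05)).astype(np.uint8)
n,l,st,c=cv2.connectedComponentsWithStats(m)
for i in range(1,n):
    if st[i,4]>800:
        P=W[l==i];r=cv2.minAreaRect(P[:,:2].astype(np.float32));print(c[i].round(),np.round(r[0],4),np.round(r[1],4),round(r[2],1),P[:,2].max())
E
```

```text
clock: 1.8
tool_pos: [0.4292, -0.1338, 0.12]
orientation: [172.0, 89.9, -174.1]
force: [-0.9, 0.3, -0.4]
opening: 0.0876
pos [ 0.4292 -0.1338  0.12  ] open 0.0876 F [-0.9  0.3 -0.4] t 1.8 q [  8.   5. -35.  -0. -50. -84.]
delta [0.1    0.0027 0.0006] turn [-0.  -0.1 -0. ]
[582. 142.] [0.3367 0.0391] [0.0897 0.0246] 85.8 0.03841788603277363
[118. 176.] [ 0.4601 -0.2969] [0.1425 0.0613] 87.8 0.034139704861279624
[323. 205.] [ 0.428  -0.1312] [0.0646 0.0618] 13.9 0.0404637406754528
[477. 228.] [ 0.4126 -0.0106] [0.0496 0.052 ] 68.7 0.039975564538873215
[284. 320.] [ 0.5262 -0.1379] [0.0156 0.0459] 18.6 0.04967172866854294
```

View pics/w1.png

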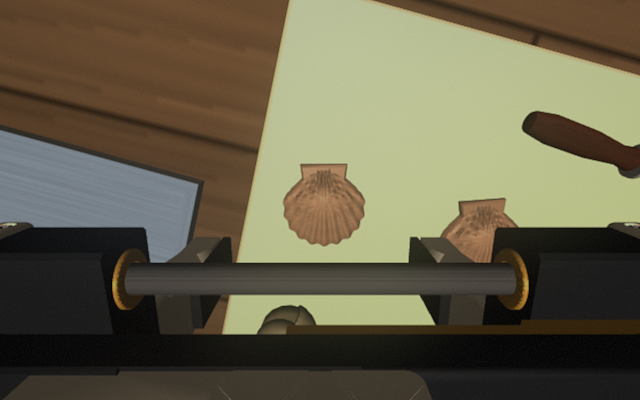

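The wrist view shows the scallop at (323,205), aligned with the open jaws. Its position agrees with the top view within 1 mm, so I'll descend, close and lift.

```bash
python3 -m crank '{"delta_pos":[[0.02,0.003,0],[0.05,0.003,0],[0.08,0.003,0],[0.1,0.003,0],[0.1,0.003,0],[0.1,0.003,0],[0.1,0.003,0],[0.1,0.003,0],[0.1,0.003,0],[0.1,0.003,0],[0.1,0.003,0],[0.1,0.003,0]],"turn":[[0,0,0],[0,0,0],[0,0,0],[0,0,0],[0,0,0],[0,0,0],[0,0,0],[0,0,0],[0,0,0],[0,0,0],[0,0,0],[0,0,0]],"grip":[1,1,1,1,1,1,0,0,0,0,0,0]}'
python3 -m crank '{"delta_pos":[[0,0,0],[0,0,0],[-0.01,0,0],[-0.03,0,0],[-0.05,0,0],[-0.07,0,0],[-0.09,0,0],[-0.1,0,0],[-0.1,0,0]],"turn":[[0,0,0],[0,0,0],[0,0,0],[0,0,0],[0,0,0],[0,0,0],[0,0,0],[0,0,0],[0,0,0]],"grip":[0,0,0,0,0,0,0,0,0]}'
python3 to.py st -.033 -.048 .12 90;python3 to.py st -.033 .048 .12 90
```

```text
clock: 2.85
tool_pos: [0.4289, -0.1314, 0.0214]
orientation: [-12.2, 89.9, 1.7]
force: [-1.3, 1.0, 6.9]
opening: 0.0604
clock: 3.6
tool_pos: [0.4299, -0.1313, 0.123]
orientation: [-10.5, 89.7, 3.4]
force: [0.1, -0.7, -1.2]
opening: 0.0602
pos [ 0.4299 -0.1313  0.123 ] open 0.0602 F [ 0.1 -0.7 -1.2] t 3.6 q [  8.   5. -35.   0. -50. -84.]
delta [ 0.0032 -0.2699 -0.0038] turn [15.9  0.3  0. ]
pos [ 0.4299 -0.1313  0.123 ] open 0.0602 F [ 0.1 -0.7 -1.2] t 3.6 q [  8.   5. -35.   0. -50. -84.]
delta [ 0.0033 -0.1776  0.0224] turn [15.9  0.3  0. ]
```

```bash
python3 -m crank '{"delta_pos":[[0,-0.01,0],[0,-0.03,-0.001],[0,-0.06,-0.001],[0,-0.09,-0.002],[0,-0.12,-0.002],[0,-0.15,-0.002],[0,-0.18,-0.003],[0,-0.21,-0.003],[0,-0.235,-0.004],[0,-0.255,-0.004],[0,-0.27,-0.004],[0,-0.27,-0.004]],"turn":[[1,0,0],[3,0,0],[6,0,0],[9,0,0],[12,0,0],[15,0,0],[15.9,0,0],[15.9,0,0],[15.9,0,0],[15.9,0,0],[15.9,0,0],[15.9,0,0]],"grip":[0,0,0,0,0,0,0,0,0,0,0,0]}'
python3 to.py st -.033 -.048 .011 90
```

```text
clock: 4.6
tool_pos: [0.4885, -0.3973, 0.1182]
orientation: [169.1, 89.9, 166.9]
force: [0.5, -0.1, -0.5]
opening: 0.0607
pos [ 0.4885 -0.3973  0.1182] open 0.0607 F [ 0.5 -0.1 -0.5] t 4.6 q [-21.  21. -13.   0. -56. -71.]
delta [0.1072 0.0031 0.0025] turn [-0.2 -0.1 -0. ]
```

```bash
python3 -m crank '{"delta_pos":[[0.015,0.003,0.002],[0.04,0.003,0.002],[0.065,0.003,0.002],[0.085,0.003,0.002],[0.095,0.003,0.002],[0.1,0.003,0.002],[0.104,0.003,0.002],[0.106,0.003,0.002],[0.107,0.003,0.002],[0.107,0.003,0.002]],"turn":[[0,0,0],[0,0,0],[0,0,0],[0,0,0],[0,0,0],[0,0,0],[0,0,0],[0,0,0],[0,0,0],[0,0,0]],"grip":[0,0,0,0,0,0,0,0,0,0]}'
python3 to.py st -.033 -.048 .0095 90
```

```text
clock: 5.43
tool_pos: [0.4916, -0.3919, 0.0143]
orientation: [-22.1, 89.9, -24.2]
force: [-0.3, 0.1, 0.4]
opening: 0.0602
pos [ 0.4916 -0.3919  0.0143] open 0.0602 F [-0.3  0.1  0.4] t 5.43 q [-21.  28. -19.   0. -43. -71.]
delta [ 0.0048 -0.0025 -0.0007] turn [-0.1  0.1  0. ]
```

```bash
python3 -m crank '{"delta_pos":[[0.002,0,0],[0.003,0,0],[0.004,0,0],[0.005,0,0],[0.005,0,0],[0.005,0,0]],"turn":[[0,0,0],[0,0,0],[0,0,0],[0,0,0],[0,0,0],[0,0,0]],"grip":[0,0,0,0,0,0]}'
python3 to.py st -.033 -.048 .0095 90
```

```text
clock: 5.93
tool_pos: [0.4913, -0.3917, 0.0094]
orientation: [-33.8, 90.0, -35.9]
force: [-1.8, 2.2, 5.8]
opening: 0.0604
pos [ 0.4913 -0.3917  0.0094] open 0.0604 F [-1.8  2.2  5.8] t 5.93 q [-21.  28. -19.   0. -43. -71.]
delta [-0.0001 -0.0026 -0.0003] turn [-0.1  0.   0. ]
```

Contact is felt at the expected height, so I'll release and retreat.

```bash
python3 -m crank '{"delta_pos":[[0,0,0],[0,0,0],[0,0,0],[0,0,0],[-0.01,0,0],[-0.03,0,0],[-0.06,0,0],[-0.09,0,0],[-0.11,0,0],[-0.11,0,0]],"turn":[[0,0,0],[0,0,0],[0,0,0],[0,0,0],[0,0,0],[0,0,0],[0,0,0],[0,0,0],[0,0,0],[0,0,0]],"grip":[0.78,0.78,0.78,0.78,0.78,0.78,0.78,0.78,1,1]}'
python3 to.py .426 -.0054 .12 109
```

```text
clock: 6.77
tool_pos: [0.4937, -0.3932, 0.1247]
orientation: [-28.3, 89.5, -30.3]
force: [1.7, -0.4, 0.4]
opening: 0.0766
pos [ 0.4937 -0.3932  0.1247] open 0.0766 F [ 1.7 -0.4  0.4] t 6.77 q [-21.  21. -13.   0. -56. -71.]
delta [ 0.0025  0.3852 -0.0814] turn [-21.    0.4   0.3]
```

```bash
python3 -m crank '{"delta_pos":[[0,0.02,-0.004],[0,0.05,-0.01],[0,0.085,-0.018],[0,0.12,-0.025],[0,0.16,-0.034],[0,0.2,-0.042],[0,0.24,-0.05],[0,0.28,-0.059],[0,0.32,-0.068],[0,0.355,-0.075],[0,0.375,-0.079],[0,0.385,-0.081]],"turn":[[-2,0,0],[-5,0,0],[-8,0,0],[-12,0,0],[-16,0,0],[-21,0,0],[-21,0,0],[-21,0,0],[-21,0,0],[-21,0,0],[-21,0,0],[-21,0,0]],"grip":[1,1,1,1,1,1,1,1,1,1,1,1]}'
python3 -m crank '{"delta_pos":[[0,0,0],[0,0,0]],"turn":[[0,0,0],[0,0,0]],"grip":[1,1]}'
python3 to.py .426 -.0054 .02 109
cat > wr.py <<'E'
from h import *
import sys
lo,hi=map(float,sys.argv[1:3])
s=snapshot("wrist");W=world(s);z=W[...,2];m=((z>lo)&(z<hi)).astype(np.uint8)
n,l,st,c=cv2.connectedComponentsWithStats(m)
for i in range(1,n):
    if st[i,4]>800:
        P=W[l==i];xy=P[:,:2].astype(np.float32);r=cv2.minAreaRect(xy);d,V=np.linalg.eigh(np.cov(xy.T));print(c[i].round(),np.round(r[0],4),np.round(r[1],4),round(r[2],1),"pca",np.degrees(np.arctan2(V[1,1],V[0,1])).round(1),P[:,2].max().round(3))
if len(sys.argv)>3: cv2.imwrite("pics/"+sys.argv[3],s["pixels"])
E
python3 wr.py .019 .05
```

```text
clock: 7.77
tool_pos: [0.4238, -0.0016, 0.1192]
orientation: [9.7, 89.9, 28.8]
force: [0.7, -0.1, 0.5]
opening: 0.0877
clock: 7.93
tool_pos: [0.4241, -0.0035, 0.1189]
orientation: [4.8, 90.0, 23.8]
force: [-0.9, -0.6, 0.2]
opening: 0.0877
pos [ 0.4241 -0.0035  0.1189] open 0.0877 F [-0.9 -0.6  0.2] t 7.93 q [ 26.   3. -38.   0. -49. -97.]
delta [ 0.0989 -0.0024  0.0011] turn [ 0.  0. -0.]
[445. 125.] [0.3377 0.0694] [0.1489 0.026 ] 83.3 pca 85.3 0.042
[  7. 161.] [ 0.4753 -0.2314] [0.0128 0.0859] 87.9 pca 178.9 0.034
[316. 206.] [ 0.425  -0.0057] [0.0645 0.0618] 17.7 pca -161.4 0.04
[299. 313.] [0.5144 0.0114] [0.035  0.0439] 0.2 pca 114.4 0.05
```

```bash
python3 -m crank '{"delta_pos":[[0.02,-0.002,0],[0.05,-0.002,0],[0.08,-0.002,0],[0.098,-0.002,0],[0.098,-0.002,0],[0.098,-0.002,0],[0.098,-0.002,0],[0.098,-0.002,0],[0.098,-0.002,0],[0.098,-0.002,0],[0.098,-0.002,0],[0.098,-0.002,0]],"turn":[[0,0,0],[0,0,0],[0,0,0],[0,0,0],[0,0,0],[0,0,0],[0,0,0],[0,0,0],[0,0,0],[0,0,0],[0,0,0],[0,0,0]],"grip":[1,1,1,1,1,1,0,0,0,0,0,0]}'
python3 -m crank '{"delta_pos":[[0,0,0],[0,0,0],[-0.01,0,0],[-0.03,0,0],[-0.05,0,0],[-0.07,0,0],[-0.09,0,0],[-0.1,0,0],[-0.1,0,0]],"turn":[[0,0,0],[0,0,0],[0,0,0],[0,0,0],[0,0,0],[0,0,0],[0,0,0],[0,0,0],[0,0,0]],"grip":[0,0,0,0,0,0,0,0,0]}'
python3 to.py st -.033 .048 .12 90
```

```text
clock: 8.98
tool_pos: [0.4253, -0.0057, 0.0213]
orientation: [1.4, 89.9, 20.3]
force: [-0.1, 0.7, 7.8]
opening: 0.0604
clock: 9.73
tool_pos: [0.4262, -0.0053, 0.123]
orientation: [2.1, 89.7, 21.1]
force: [0.1, 0.4, -0.4]
opening: 0.0606
pos [ 0.4262 -0.0053  0.123 ] open 0.0606 F [ 0.1  0.4 -0.4] t 9.73 q [ 26.   2. -38.   0. -50. -97.]
delta [ 0.0028 -0.2993 -0.0309] turn [21.   0.3 -0.1]
```

```bash
python3 -m crank '{"delta_pos":[[0,-0.01,-0.001],[0,-0.035,-0.003],[0,-0.065,-0.006],[0,-0.1,-0.01],[0,-0.135,-0.014],[0,-0.17,-0.018],[0,-0.205,-0.022],[0,-0.235,-0.025],[0,-0.265,-0.028],[0,-0.285,-0.03],[0,-0.299,-0.031],[0,-0.299,-0.031]],"turn":[[2,0,0],[5,0,0],[8,0,0],[12,0,0],[16,0,0],[20,0,0],[21,0,0],[21,0,0],[21,0,0],[21,0,0],[21,0,0],[21,0,0]],"grip":[0,0,0,0,0,0,0,0,0,0,0,0]}'
python3 to.py st -.033 .048 .011 90
```

```text
clock: 10.73
tool_pos: [0.4923, -0.3007, 0.1192]
orientation: [177.2, 89.9, 175.0]
force: [0.5, -0.2, -0.1]
opening: 0.0605
pos [ 0.4923 -0.3007  0.1192] open 0.0605 F [ 0.5 -0.2 -0.1] t 10.73 q [-12.  17. -20.   0. -53. -80.]
delta [0.1082 0.0023 0.0019] turn [-0.2 -0.1 -0. ]
```

```bash
python3 -m crank '{"delta_pos":[[0.015,0.004,0.002],[0.04,0.004,0.002],[0.065,0.004,0.002],[0.085,0.004,0.002],[0.095,0.004,0.002],[0.1,0.004,0.002],[0.103,0.004,0.002],[0.105,0.004,0.002],[0.107,0.004,0.002],[0.109,0.004,0.002],[0.11,0.004,0.002],[0.11,0.004,0.002]],"turn":[[0,0,0],[0,0,0],[0,0,0],[0,0,0],[0,0,0],[0,0,0],[0,0,0],[0,0,0],[0,0,0],[0,0,0],[0,0,0],[0,0,0]],"grip":[0,0,0,0,0,0,0,0,0,0,0,0]}'
python3 to.py st -.033 .05 .0095 90
```

```text
clock: 11.73
tool_pos: [0.4947, -0.2949, 0.0109]
orientation: [-8.3, 90.0, -10.4]
force: [-0.2, -0.1, -0.8]
opening: 0.0603
pos [ 0.4947 -0.2949  0.0109] open 0.0603 F [-0.2 -0.1 -0.8] t 11.73 q [-11.  24. -26.  -0. -39. -81.]
delta [ 0.0014 -0.0015 -0.0004] turn [-0.1  0.   0. ]
```

```bash
python3 -m crank '{"delta_pos":[[0.001,0,0],[0.002,0,0],[0.002,0,0],[0.002,0,0],[0.002,0,0],[0.002,0,0],[-0.01,0,0],[-0.03,0,0],[-0.06,0,0],[-0.09,0,0],[-0.11,0,0],[-0.11,0,0]],"turn":[[0,0,0],[0,0,0],[0,0,0],[0,0,0],[0,0,0],[0,0,0],[0,0,0],[0,0,0],[0,0,0],[0,0,0],[0,0,0],[0,0,0]],"grip":[0,0,0.78,0.78,0.78,0.78,0.78,0.78,0.78,0.78,1,1]}'
python3 to.py .4356 .126 .12 88
python3 - <<'E'
from h import *
s=snapshot("top");cv2.imwrite("pics/top2.png",s["pixels"][140:350,220:560])
E
```

```text
clock: 12.73
tool_pos: [0.4971, -0.2958, 0.1254]
orientation: [-18.3, 89.6, -20.3]
force: [-0.1, -0.2, 0.9]
opening: 0.0769
pos [ 0.4971 -0.2958  0.1254] open 0.0769 F [-0.1 -0.2  0.9] t 12.73 q [-11.  16. -20.   0. -53. -81.]
delta [ 0.0038  0.4194 -0.0765] turn [-0.   0.4  0.1]
```

View pics/top2.png

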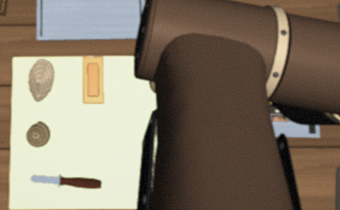

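The arm hides the tray in this crop, so I'll check it later. Next is the right olive turban at (381,222).

```bash
python3 to.py .5435 -.1315 .12 88; python3 -m crank '{"delta_pos":[[0,0.02,0.006],[0,0.045,0.013],[0,0.07,0.02],[0,0.095,0.027],[0,0.12,0.034],[0,0.142,0.041],[0,0.156,0.041],[0,0.162,0.041],[0,0.162,0.041],[0,0.162,0.041]],"turn":[[0,0,0],[0,0,0],[0,0,0],[0,0,0],[0,0,0],[0,0,0],[0,0,0],[0,0,0],[0,0,0],[0,0,0]],"grip":[1,1,1,1,1,1,1,1,1,1]}'
python3 to.py .5435 -.1315 .02 88;python3 wr.py .02 .08
```

```text
pos [ 0.4961 -0.2953  0.1231] open 0.0808 F [-0.2  0.5 -0.6] t 12.78 q [-11.  16. -20.   0. -53. -81.]
delta [0.0031 0.1654 0.0414] turn [-0.1  0.3  0.1]
clock: 13.62
tool_pos: [0.5409, -0.1345, 0.1199]
orientation: [-175.4, 89.9, -177.5]
force: [0.3, 0.2, -0.0]
opening: 0.0876
pos [ 0.5409 -0.1345  0.1199] open 0.0876 F [ 0.3  0.2 -0. ] t 13.62 q [  6.  15. -22.  -0. -53. -98.]
delta [0.0999 0.0031 0.0026] turn [-0.  -0.1  0. ]
[130. 103.] [ 0.4967 -0.2915] [0.1297 0.1328] 88.1 pca -135.9 0.034
[103. 150.] [ 0.4964 -0.2945] [0.0446 0.0436] 43.6 pca 161.8 0.028
[520. 189.] [0.5449 0.0106] [0.0444 0.0955] 90.0 pca 167.6 0.051
[321. 212.] [ 0.5428 -0.1335] [0.0482 0.0522] 39.2 pca 134.6 0.062
```

```bash
python3 -m crank '{"delta_pos":[[0.02,0.002,0.002],[0.05,0.002,0.002],[0.08,0.002,0.002],[0.099,0.002,0.002],[0.099,0.002,0.002],[0.099,0.002,0.002],[0.099,0.002,0.002],[0.099,0.002,0.002],[0.099,0.002,0.002],[0.099,0.002,0.002],[0.099,0.002,0.002],[0.099,0.002,0.002]],"turn":[[0,0,0],[0,0,0],[0,0,0],[0,0,0],[0,0,0],[0,0,0],[0,0,0],[0,0,0],[0,0,0],[0,0,0],[0,0,0],[0,0,0]],"grip":[1,1,1,1,1,1,0,0,0,0,0,0]}'
python3 -m crank '{"delta_pos":[[0,0,0],[0,0,0],[-0.01,0,0],[-0.03,0,0],[-0.05,0,0],[-0.07,0,0],[-0.09,0,0],[-0.11,0,0],[-0.11,0,0]],"turn":[[0,0,0],[0,0,0],[0,0,0],[0,0,0],[0,0,0],[0,0,0],[0,0,0],[0,0,0],[0,0,0]],"grip":[0,0,0,0,0,0,0,0,0]}'
python3 to.py tt -.033 .05 .13 90
```

```text
clock: 14.67
tool_pos: [0.5438, -0.1325, 0.0221]
orientation: [5.3, 89.9, 3.2]
force: [-0.5, -1.7, 0.6]
opening: 0.0534
clock: 15.42
tool_pos: [0.5457, -0.1326, 0.1361]
orientation: [-1.0, 89.6, -3.0]
force: [1.7, 0.4, -0.7]
opening: 0.0519
pos [ 0.5457 -0.1326  0.1361] open 0.0519 F [ 1.7  0.4 -0.7] t 15.42 q [  6.  14. -21.   0. -54. -98.]
delta [ 0.0057  0.5226 -0.0586] turn [0.4 0.4 0. ]
```

```bash
python3 -m crank '{"delta_pos":[[0,0.01,-0.001],[0,0.03,-0.003],[0,0.06,-0.006],[0,0.09,-0.01],[0,0.12,-0.013],[0,0.15,-0.017],[0,0.18,-0.02],[0,0.21,-0.023],[0,0.24,-0.027],[0,0.27,-0.03],[0,0.3,-0.034],[0,0.33,-0.037]],"turn":[[0,0,0],[0,0,0],[0,0,0],[0,0,0],[0,0,0],[0,0,0],[0,0,0],[0,0,0],[0,0,0],[0,0,0],[0,0,0],[0,0,0]],"grip":[0,0,0,0,0,0,0,0,0,0,0,0]}'
python3 -m crank '{"delta_pos":[[0,0.03,-0.003],[0,0.06,-0.007],[0,0.09,-0.01],[0,0.12,-0.014],[0,0.15,-0.017],[0,0.175,-0.02],[0,0.19,-0.021],[0,0.193,-0.022],[0,0.193,-0.022]],"turn":[[0.4,0,0],[0.4,0,0],[0.4,0,0],[0.4,0,0],[0.4,0,0],[0.4,0,0],[0.4,0,0],[0.4,0,0],[0.4,0,0]],"grip":[0,0,0,0,0,0,0,0,0]}'
python3 to.py tt -.033 .05 .0115 90
```

```text
clock: 16.42
tool_pos: [0.517, 0.2001, 0.1308]
orientation: [-151.0, 89.9, -153.1]
force: [-0.1, -0.6, -0.8]
opening: 0.0521
clock: 17.17
tool_pos: [0.5025, 0.3928, 0.1304]
orientation: [-132.1, 89.9, -134.5]
force: [-0.2, -0.9, -1.4]
opening: 0.0519
pos [0.5025 0.3928 0.1304] open 0.0519 F [-0.2 -0.9 -1.4] t 17.17 q [  56.   21.  -11.   -0.  -57. -148.]
delta [ 0.1189 -0.0007  0.0034] turn [-0.  -0.1  0.1]
```

```bash
python3 -m crank '{"delta_pos":[[0.015,0,0.003],[0.04,0,0.003],[0.07,0,0.003],[0.095,0,0.003],[0.105,0,0.003],[0.11,0,0.003],[0.113,0,0.003],[0.115,0,0.003],[0.117,0,0.003],[0.119,0,0.003],[0.12,0,0.003],[0.12,0,0.003]],"turn":[[0,0,0],[0,0,0],[0,0,0],[0,0,0],[0,0,0],[0,0,0],[0,0,0],[0,0,0],[0,0,0],[0,0,0],[0,0,0],[0,0,0]],"grip":[0,0,0,0,0,0,0,0,0,0,0,0]}'
python3 to.py tt -.033 .05 .0095 90
```

```text
clock: 18.17
tool_pos: [0.5065, 0.3923, 0.012]
orientation: [59.9, 90.0, 57.4]
force: [0.4, 0.7, -1.3]
opening: 0.0522
pos [0.5065 0.3923 0.012 ] open 0.0522 F [ 0.4  0.7 -1.3] t 18.17 q [  55.   29.  -17.   -0.  -44. -148.]
delta [ 0.0025 -0.0006 -0.0009] turn [-0.1  0.  -0. ]
```

```bash
python3 -m crank '{"delta_pos":[[0.0015,0,0],[0.003,0,0],[0.003,0,0],[0.003,0,0],[0.003,0,0],[0.003,0,0],[0.003,0,0],[-0.01,0,0],[-0.03,0,0],[-0.06,0,0],[-0.09,0,0],[-0.12,0,0]],"turn":[[0,0,0],[0,0,0],[0,0,0],[0,0,0],[0,0,0],[0,0,0],[0,0,0],[0,0,0],[0,0,0],[0,0,0],[0,0,0],[0,0,0]],"grip":[0,0,0,0.75,0.75,0.75,0.75,0.75,0.75,0.75,0.75,1]}'
python3 to.py .4356 .126 .13 88
```

```text
clock: 19.17
tool_pos: [0.5063, 0.3918, 0.1324]
orientation: [-119.7, 89.9, -122.2]
force: [0.5, 0.4, -0.2]
opening: 0.0685
pos [0.5063 0.3918 0.1324] open 0.0685 F [ 0.5  0.4 -0.2] t 19.17 q [  55.   21.  -11.    0.  -58. -148.]
delta [ 0.0027 -0.2686 -0.0591] turn [-0.5 -0.   0. ]
```

```bash
python3 -m crank '{"delta_pos":[[0,-0.02,-0.004],[0,-0.05,-0.011],[0,-0.08,-0.018],[0,-0.115,-0.025],[0,-0.15,-0.033],[0,-0.185,-0.041],[0,-0.22,-0.048],[0,-0.245,-0.054],[0,-0.262,-0.058],[0,-0.268,-0.059],[0,-0.268,-0.059],[0,-0.268,-0.059]],"turn":[[0,0,0],[0,0,0],[0,0,0],[0,0,0],[0,0,0],[0,0,0],[0,0,0],[0,0,0],[0,0,0],[0,0,0],[0,0,0],[0,0,0]],"grip":[1,1,1,1,1,1,1,1,1,1,1,1]}'
python3 to.py .4356 .126 .02 88;python3 wr.py .02 .08
```

```text
clock: 20.17
tool_pos: [0.4367, 0.1276, 0.1318]
orientation: [31.9, 89.9, 29.4]
force: [0.0, 1.5, 0.3]
opening: 0.0875
pos [0.4367 0.1276 0.1318] open 0.0875 F [0.  1.5 0.3] t 20.17 q [  41.    5.  -34.    0.  -51. -134.]
delta [ 0.1118 -0.0017 -0.0011] turn [-0.5  0.  -0. ]
[224.  74.] [0.3386 0.069 ] [0.1475 0.0257] 86.7 pca 85.3 0.043
[319. 201.] [0.4326 0.126 ] [0.047  0.0516] 43.9 pca 135.3 0.063
[528. 204.] [0.4559 0.3   ] [0.1526 0.0394] 88.1 pca 91.9 0.034
[322. 311.] [0.5275 0.1248] [0.0527 0.0309] 88.2 pca 90.1 0.045
```

```bash
python3 -m crank '{"delta_pos":[[0.02,-0.001,-0.002],[0.05,-0.001,-0.002],[0.08,-0.001,-0.002],[0.11,-0.001,-0.002],[0.11,-0.001,-0.002],[0.11,-0.001,-0.002],[0.11,-0.001,-0.002],[0.11,-0.001,-0.002],[0.11,-0.001,-0.002],[0.11,-0.001,-0.002],[0.11,-0.001,-0.002],[0.11,-0.001,-0.002]],"turn":[[0,0,0],[0,0,0],[0,0,0],[0,0,0],[0,0,0],[0,0,0],[0,0,0],[0,0,0],[0,0,0],[0,0,0],[0,0,0],[0,0,0]],"grip":[1,1,1,1,1,1,0,0,0,0,0,0]}'
python3 -m crank '{"delta_pos":[[0,0,0],[0,0,0],[-0.01,0,0],[-0.03,0,0],[-0.05,0,0],[-0.07,0,0],[-0.09,0,0],[-0.11,0,0],[-0.11,0,0]],"turn":[[0,0,0],[0,0,0],[0,0,0],[0,0,0],[0,0,0],[0,0,0],[0,0,0],[0,0,0],[0,0,0]],"grip":[0,0,0,0,0,0,0,0,0]}'
python3 to.py tt -.033 -.052 .13 90
```

```text
clock: 21.22
tool_pos: [0.4342, 0.1263, 0.0222]
orientation: [44.6, 89.9, 42.1]
force: [-1.4, 1.3, 0.7]
opening: 0.0531
clock: 21.97
tool_pos: [0.4357, 0.1271, 0.1352]
orientation: [34.8, 89.7, 32.4]
force: [1.5, -0.1, -0.4]
opening: 0.0522
pos [0.4357 0.1271 0.1352] open 0.0522 F [ 1.5 -0.1 -0.4] t 21.97 q [  41.    4.  -34.    0.  -52. -134.]
delta [0.0061 0.1654 0.0587] turn [-0.   0.3 -0.2]
```

```bash
python3 -m crank '{"delta_pos":[[0,0.01,0.003],[0,0.03,0.01],[0,0.055,0.02],[0,0.08,0.029],[0,0.105,0.038],[0,0.13,0.047],[0,0.15,0.054],[0,0.162,0.058],[0,0.165,0.059],[0,0.165,0.059]],"turn":[[0,0,0],[0,0,0],[0,0,0],[0,0,0],[0,0,0],[0,0,0],[0,0,0],[0,0,0],[0,0,0],[0,0,0]],"grip":[0,0,0,0,0,0,0,0,0,0]}'
python3 to.py tt -.033 -.052 .0115 90
```

```text
clock: 22.8
tool_pos: [0.4996, 0.2886, 0.1303]
orientation: [-133.5, 89.9, -136.0]
force: [-0.7, -0.5, -0.4]
opening: 0.0518
pos [0.4996 0.2886 0.1303] open 0.0518 F [-0.7 -0.5 -0.4] t 22.8 q [  49.   16.  -19.   -0.  -55. -142.]
delta [0.1188 0.0015 0.0019] turn [-0.  -0.1  0.1]
```

```bash
python3 -m crank '{"delta_pos":[[0.015,0,0.002],[0.04,0,0.002],[0.07,0,0.002],[0.095,0,0.002],[0.105,0,0.002],[0.11,0,0.002],[0.113,0,0.002],[0.115,0,0.002],[0.117,0,0.002],[0.119,0,0.002],[0.12,0,0.002],[0.12,0,0.002]],"turn":[[0,0,0],[0,0,0],[0,0,0],[0,0,0],[0,0,0],[0,0,0],[0,0,0],[0,0,0],[0,0,0],[0,0,0],[0,0,0],[0,0,0]],"grip":[0,0,0,0,0,0,0,0,0,0,0,0]}'
python3 to.py tt -.033 -.052 .0095 90
```

```text
clock: 23.8
tool_pos: [0.5021, 0.2884, 0.012]
orientation: [52.6, 90.0, 50.1]
force: [-0.1, 0.6, -0.3]
opening: 0.0519
pos [0.5021 0.2884 0.012 ] open 0.0519 F [-0.1  0.6 -0.3] t 23.8 q [  49.   24.  -26.   -0.  -40. -142.]
delta [ 0.0025  0.0014 -0.0008] turn [-0.1  0.  -0. ]
```

```bash
python3 -m crank '{"delta_pos":[[0.0015,0,0],[0.003,0,0],[0.003,0,0],[0.003,0,0],[0.003,0,0],[0.003,0,0],[0.003,0,0],[-0.01,0,0],[-0.03,0,0],[-0.06,0,0],[-0.09,0,0],[-0.12,0,0]],"turn":[[0,0,0],[0,0,0],[0,0,0],[0,0,0],[0,0,0],[0,0,0],[0,0,0],[0,0,0],[0,0,0],[0,0,0],[0,0,0],[0,0,0]],"grip":[0,0,0,0.75,0.75,0.75,0.75,0.75,0.75,0.75,0.75,1]}'
python3 to.py .5505 .122 .13 83
```

```text
clock: 24.8
tool_pos: [0.5017, 0.2879, 0.1325]
orientation: [-127.1, 89.9, -129.6]
force: [0.7, -0.1, 0.9]
opening: 0.0689
pos [0.5017 0.2879 0.1325] open 0.0689 F [ 0.7 -0.1  0.9] t 24.8 q [  49.   16.  -19.    0.  -55. -142.]
delta [ 0.0026 -0.1637  0.0559] turn [ 4.5 -0.   0.1]
```

```bash
python3 -m crank '{"delta_pos":[[0,-0.02,0.006],[0,-0.045,0.015],[0,-0.075,0.025],[0,-0.105,0.035],[0,-0.135,0.045],[0,-0.155,0.053],[0,-0.163,0.056],[0,-0.163,0.056],[0,-0.163,0.056],[0,-0.163,0.056]],"turn":[[1,0,0],[2,0,0],[3,0,0],[4,0,0],[4.5,0,0],[4.5,0,0],[4.5,0,0],[4.5,0,0],[4.5,0,0],[4.5,0,0]],"grip":[1,1,1,1,1,1,1,1,1,1]}'
python3 to.py .5505 .122 .02 83;python3 wr.py .02 .08 w2.png
```

```text
clock: 25.63
tool_pos: [0.5508, 0.1237, 0.1314]
orientation: [122.8, 90.0, 115.8]
force: [0.2, -0.6, 0.8]
opening: 0.0874
pos [0.5508 0.1237 0.1314] open 0.0874 F [ 0.2 -0.6  0.8] t 25.63 q [  33.   15.  -21.   -0.  -54. -129.]
delta [ 1.114e-01 -1.700e-03 -1.000e-04] turn [ 0. -0. -0.]
[503.  73.] [0.4851 0.2537] [0.1108 0.2033] 47.6 pca 137.6 0.034
[530. 112.] [0.5003 0.2863] [0.0471 0.0523] 41.4 pca 164.8 0.051
[320. 203.] [0.5493 0.1238] [0.0553 0.0936] 82.1 pca 172.6 0.046
[170. 202.] [0.5378 0.0117] [0.0809 0.0444] 0.2 pca 175.5 0.051
[587. 211.] [0.5799 0.3346] [0.0264 0.0512] 4.6 pca 105.7 0.05
[494. 218.] [0.5816 0.2597] [0.0416 0.0508] 45.1 pca 133.4 0.05
[281. 313.] [0.6415 0.0739] [0.1225 0.0222] 84.0 pca 88.7 0.034
```

View pics/w2.png

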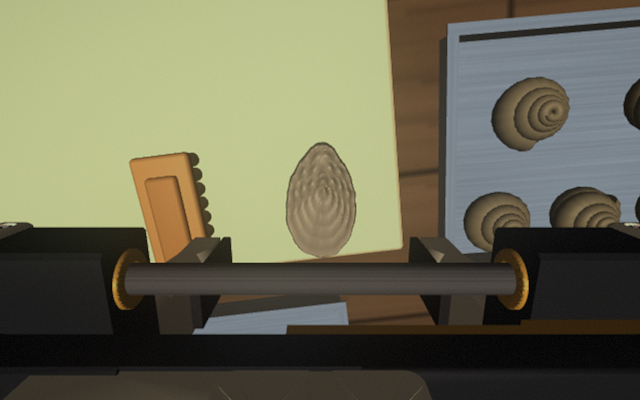

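The wrist view shows the oyster upright at (320,203), in line with the jaws. The brush at about (170,202) is clear of the left finger, and one turban stands upright in its tray at (530,112).

```bash
python3 -m crank '{"delta_pos":[[0.02,0,0],[0.05,0,0],[0.08,0,0],[0.11,0,0],[0.11,0,0],[0.11,0,0],[0.11,0,0],[0.11,0,0],[0.11,0,0],[0.11,0,0],[0.11,0,0],[0.11,0,0]],"turn":[[0,0,0],[0,0,0],[0,0,0],[0,0,0],[0,0,0],[0,0,0],[0,0,0],[0,0,0],[0,0,0],[0,0,0],[0,0,0],[0,0,0]],"grip":[1,1,1,1,1,1,0,0,0,0,0,0]}'
python3 -m crank '{"delta_pos":[[0,0,0],[0,0,0],[-0.01,0,0],[-0.03,0,0],[-0.05,0,0],[-0.07,0,0],[-0.09,0,0],[-0.11,0,0],[-0.11,0,0]],"turn":[[0,0,0],[0,0,0],[0,0,0],[0,0,0],[0,0,0],[0,0,0],[0,0,0],[0,0,0],[0,0,0]],"grip":[0,0,0,0,0,0,0,0,0]}'
python3 to.py ot -.028 0 .13 0
```

```text
clock: 26.68
tool_pos: [0.5512, 0.1232, 0.0222]
orientation: [40.7, 89.9, 33.7]
force: [-0.1, 2.3, 3.0]
opening: 0.0532
clock: 27.43
tool_pos: [0.5529, 0.1236, 0.1362]
orientation: [28.5, 89.7, 21.6]
force: [1.4, -0.2, -1.2]
opening: 0.053
pos [0.5529 0.1236 0.1362] open 0.053 F [ 1.4 -0.2 -1.2] t 27.43 q [  32.   15.  -21.    0.  -54. -129.]
delta [ 0.0068 -0.0883  0.1667] turn [82.6  0.1 -0.4]
```

Turning +82.6° would take joint 6 past its limit, so I'll turn -97.4° instead.

```bash
python3 -m crank '{"delta_pos":[[0,-0.003,0.006],[0,-0.01,0.018],[0,-0.018,0.033],[0,-0.026,0.048],[0,-0.034,0.064],[0,-0.042,0.08],[0,-0.05,0.096],[0,-0.058,0.11],[0,-0.066,0.125],[0,-0.074,0.14],[0,-0.08,0.152],[0,-0.085,0.16]],"turn":[[-2,0,0],[-7,0,0],[-12,0,0],[-18,0,0],[-24,0,0],[-30,0,0],[-36,0,0],[-42,0,0],[-48,0,0],[-54,0,0],[-60,0,0],[-66,0,0]],"grip":[0,0,0,0,0,0,0,0,0,0,0,0]}'
python3 to.py ot -.028 0 .13 0
```

```text
clock: 28.43
tool_pos: [0.6998, 0.0182, 0.1309]
orientation: [137.2, 89.9, -163.5]
force: [0.4, 0.5, -0.8]
opening: 0.0528
pos [0.6998 0.0182 0.1309] open 0.0528 F [ 0.4  0.5 -0.8] t 28.43 q [ 17.  27.  -3.  -0. -61. -48.]
delta [ 0.0009 -0.008   0.002 ] turn [-31.2  -0.   -0.1]
```

```bash
python3 -m crank '{"delta_pos":[[0,-0.003,0.001],[0,-0.006,0.002],[0,-0.008,0.002],[0,-0.008,0.002],[0,-0.008,0.002],[0,-0.008,0.002],[0,-0.008,0.002],[0,-0.008,0.002]],"turn":[[-6,0,0],[-12,0,0],[-18,0,0],[-24,0,0],[-29,0,0],[-31.2,0,0],[-31.2,0,0],[-31.2,0,0]],"grip":[0,0,0,0,0,0,0,0]}'
python3 to.py ot -.028 0 .0115 0
```

```text
clock: 29.1
tool_pos: [0.7068, 0.0166, 0.1312]
orientation: [97.7, 89.9, -172.2]
force: [-0.7, 0.7, -1.9]
opening: 0.0525
pos [0.7068 0.0166 0.1312] open 0.0525 F [-0.7  0.7 -1.9] t 29.1 q [ 17.  27.  -2.  -0. -61. -17.]
delta [ 0.1197 -0.001  -0.0007] turn [-0.4 -0.  -0.1]
```

```bash
python3 -m crank '{"delta_pos":[[0.015,-0.001,0],[0.04,-0.001,0],[0.07,-0.001,0],[0.095,-0.001,0],[0.105,-0.001,0],[0.11,-0.001,0],[0.113,-0.001,0],[0.115,-0.001,0],[0.117,-0.001,0],[0.119,-0.001,0],[0.12,-0.001,0],[0.12,-0.001,0]],"turn":[[0,0,0],[0,0,0],[0,0,0],[0,0,0],[0,0,0],[0,0,0],[0,0,0],[0,0,0],[0,0,0],[0,0,0],[0,0,0],[0,0,0]],"grip":[0,0,0,0,0,0,0,0,0,0,0,0]}'
python3 to.py ot -.028 0 .0095 0
```

```text
clock: 30.1
tool_pos: [0.7084, 0.0168, 0.012]
orientation: [-71.2, 90.0, 19.1]
force: [-0.8, 0.4, -1.6]
opening: 0.053
pos [0.7084 0.0168 0.012 ] open 0.053 F [-0.8  0.4 -1.6] t 30.1 q [ 17.  34.  -8.  -0. -48. -17.]
delta [ 0.0025  0.0007 -0.001 ] turn [-0.3  0.   0. ]
```

Next I release, lift, then swing out of the way toward the start pose for a final check.

```bash
python3 -m crank '{"delta_pos":[[0.0015,0,0],[0.003,0,0],[0.003,0,0],[0.003,0,0],[0.003,0,0],[0.003,0,0],[0.003,0,0],[-0.01,0,0],[-0.03,0,0],[-0.06,0,0],[-0.09,0,0],[-0.13,0,0]],"turn":[[0,0,0],[0,0,0],[0,0,0],[0,0,0],[0,0,0],[0,0,0],[0,0,0],[0,0,0],[0,0,0],[0,0,0],[0,0,0],[0,0,0]],"grip":[0,0,0,0.73,0.73,0.73,0.73,0.73,0.73,0.73,0.73,0.8]}'
python3 to.py .45 .0 .2 0
python3 wr.py .012 .06
```

```text
clock: 31.1
tool_pos: [0.7069, 0.0165, 0.1416]
orientation: [99.6, 89.8, -170.2]
force: [0.8, 0.1, -0.6]
opening: 0.067
pos [0.7069 0.0165 0.1416] open 0.067 F [ 0.8  0.1 -0.6] t 31.1 q [ 17.  27.  -1.  -0. -62. -17.]
delta [-0.0575  0.2572 -0.0156] turn [ 0.2 -0.  -0.2]
[541. 118.] [ 0.5161 -0.0291] [0.1792 0.2124] 0.8 pca 94.6 0.051
[248. 126.] [ 0.7346 -0.0123] [0.1928 0.1803] 0.6 pca -165.7 0.035
[317. 196.] [0.7078 0.016 ] [0.0935 0.0546] 89.6 pca 89.6 0.033
[320. 316.] [0.715  0.1191] [0.1561 0.0298] 2.3 pca -176.7 0.034
```

```bash
python3 -m crank '{"delta_pos":[[-0.01,0.02,0],[-0.02,0.05,-0.003],[-0.03,0.08,-0.005],[-0.04,0.115,-0.007],[-0.05,0.15,-0.009],[-0.058,0.185,-0.011],[-0.058,0.22,-0.013],[-0.058,0.245,-0.015],[-0.058,0.257,-0.016],[-0.058,0.257,-0.016],[-0.058,0.257,-0.016],[-0.058,0.257,-0.016]],"turn":[[0,0,0],[0,0,0],[0,0,0],[0,0,0],[0,0,0],[0,0,0],[0,0,0],[0,0,0],[0,0,0],[0,0,0],[0,0,0],[0,0,0]],"grip":[0.8,0.8,0.8,0.8,0.8,0.8,0.8,0.8,0.8,0.8,0.8,0.8]}'
python3 - <<'E'
from h import *
s=snapshot("top");cv2.imwrite("pics/top3.png",s["pixels"]);W=world(s);z=W[...,2]
T={'tt':(.5365,.3404,-2.4),'st':(.5255,-.3475,-2.0),'ot':(.7357,.0161,.5)}
for k,(cx,cy,w) in T.items():
    p=W[...,:2]-[cx,cy];a=np.radians(w);q=p@np.array([[np.cos(a),-np.sin(a)],[np.sin(a),np.cos(a)]])
    m=((abs(q[...,1])<.105)&(q[...,0]>-.083)&(q[...,0]<.022)&(z>.012)&(z<.08)).astype(np.uint8)
    n,l,st,c=cv2.connectedComponentsWithStats(m)
    for i in range(1,n):
        if st[i,4]>100:
            r=cv2.minAreaRect(q[l==i].astype(np.float32));print(k,c[i].round(),np.round(r[0],4),np.round(r[1],4),round(r[2],1),z[l==i].max().round(3))
print(get_obs()["clock"])
E
```

```text
clock: 32.15
tool_pos: [0.4525, 0.0001, 0.2002]
orientation: [-81.2, 89.9, 9.0]
force: [0.5, 0.0, -0.0]
opening: 0.0703
tt [137. 241.] [-0.0315  0.0496] [0.0472 0.0514] 37.6 0.051
tt [185. 242.] [-0.0315 -0.0557] [0.0461 0.0502] 47.5 0.05
st [455. 245.] [-0.0316  0.0517] [0.0626 0.0619] 1.6 0.03
st [500. 246.] [-0.0331 -0.0454] [0.0625 0.0612] 1.6 0.029
ot [310. 150.] [-0.0273 -0.0005] [0.0895 0.0531] 88.9 0.034
32.2
```

View pics/top3.png

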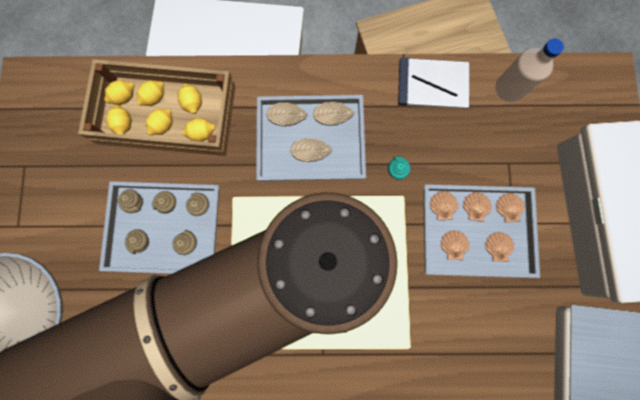

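The final top view shows all five shells upright in the near halves of their trays: turbans (137,241) and (185,242), scallops (455,245) and (500,246), and the oyster (310,150) parallel to its neighbours. The turquoise shell is untouched.

```bash
python3 -c "
from plant import *
close_job()"
```

```text
the job is handed in; nothing more can be done
```

All five shells are in their own trays, and I handed the job in at about 32 s of the 128 s allowed. Each was gripped, lowered to the tray floor and released there.

Positions from the last top view, in each tray's own frame:

| Shell | x (mm) | y (mm) |
|---|---|---|
| scallop | -32 | +52 |
| scallop | -33 | -45 |
| turban | -32 | +50 |
| turban | -32 | -56 |
| oyster | -27 | 0 |

- **Position and height:** All five centres are within the limits. Shell tops match shells standing flat on the tray floor, within a few millimetres of depth noise.
- **Oyster direction:** It lies about 1° off the tray's y axis.
- **Touchdown:** Floor contact showed clearly in the force reading only for the first scallop. I lowered the other four to the expected contact height, where force readings up to 2.5 mm above it showed no contact. I did not read the force again before opening the jaws.
- **Brush:** The arm hid it in the last top view. Wrist pictures taken just before the oyster was gripped agreed with its first position, as far as it was in view. It was also clear of the fingers during that grip, but I did not measure it afterwards.
- **Turquoise look-alike:** It was never touched.

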